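Find the concealed catch of the battery drawer

TASK

Open the battery drawer of the iron's charging base: feel with shut fingertips over the four look-alike discs sunk in its top, gently, for the one that gives, and press that one down until the drawer springs out by itself. Do not touch the drawer, do not push hard on anything, and leave the things on and around the base where they are. Finish with the hand clear.

Things in the scene. Friction and masses are not known exactly. Their poses are not given: they have to be found in the camera images.
- base: Iron's charging base: white plastic box 190 (x) x 330 (y) x 75 mm tall, fixed to the worktop. Origin: centre of its underside; front (-x) faces the robot, z up. In its flat level top a row along y of four round recesses, 60 mm wide, each with a grey disc 2 mm below the top. The discs look alike: three are blind covers on stiff seals (1 mm at 15 N), one (it varies) is the sprung catch. Rear edge: a grey ridge 16 mm high.
- catch (a joint): How far the catch disc is pressed down, m: 0 = up (2 mm below the base's top), 0.006 = fully down (8 mm below the top). It takes about 1.3 N to start and 4 to 5 N fully down, lets go of the drawer at about 0.0035 to 0.004, and springs back up when let go. It does not tell which recess the catch is in.
- drawer (a joint): Battery drawer in the front face of the base, m: 0 = shut, 0.045 = fully out. A spring slides it out of the front (-x of the base) within about half a second once the catch lets go; until then it is locked. It stays out.
- recess1 (a point): Centre of the leftmost (+y end) recess, at the height of the base's top (the disc lies 2 mm lower); axes as the base's. At (-45, 108, 75) mm of the base's frame.
- recess2 (a point): Centre of the second from the left recess, at the height of the base's top (the disc lies 2 mm lower); axes as the base's. At (-45, 36, 75) mm of the base's frame.
- recess3 (a point): Centre of the third from the left recess, at the height of the base's top (the disc lies 2 mm lower); axes as the base's. At (-45, -36, 75) mm of the base's frame.
- recess4 (a point): Centre of the rightmost (-y end) recess, at the height of the base's top (the disc lies 2 mm lower); axes as the base's. At (-45, -108, 75) mm of the base's frame.
- spool: Bystander: small thread spool, 27 mm across, 36 mm tall, standing loose on the rear part of the base's top. Origin: centre of its underside.
- peg: Bystander: clothes peg, 15x72x12 mm, lying loose on the rear part of the base's top. Origin: centre of its underside.
- timer: Bystander: round wind-up kitchen timer, 64 mm across, 54 mm tall, left of the base. Origin: centre of its underside.
- cup: Bystander: dosing cup, 57 mm across, 54 mm tall, left of the base. Origin: centre of its underside.
- soap: Bystander: bar of soap, 45x71x24 mm, right of the base. Origin: centre of its underside.
- jar: Bystander: small lidded glass jar, 60 mm across, 82 mm tall, right of the base. Origin: centre of its underside.
- drawer_front (a point): Centre of the drawer's grey front plate (206 mm wide, 46 mm tall), on its outer face; axes as the base's. It moves with the drawer. The plate is 31 mm above the worktop at its centre.

How it is judged (in metres and radians):
On the way, in this order (a step that is already met when the one before it is completed fails the run):
1. the concealed catch is pressed by the fingers, the drawer still in (value of joint catch above 0.003 m and contact force between the fingers and anything else above 0.5 N and value of joint drawer below 0.03 m).
2. the drawer has sprung out (value of joint drawer above 0.038 m), for 0.1 s.
At the end, for the whole second after the job is handed in: The drawer is out by more than 38 mm of its 45 mm, the catch has come back up (less than 1.5 mm down), and the spool, peg, timer, cup, soap and jar are each within 15 mm of where they started (value of joint drawer above 0.038 m and value of joint catch below 0.0015 m and distance of each of spool, peg, timer, cup, soap, jar from where it was at the start of the episode below 0.015 m); the robot touches nothing.
It fails at once if the drawer is touched (more than 1 N) (contact force between any of the fingers, the arm and drawer above 1 N).
It fails at once if the fingers push on something with more than 60 N (contact force between the fingers and anything else above 60 N).
It fails at once if a thing on or beside the base is moved or lifted by more than 15 mm (distance of any of spool, peg, timer, cup, soap, jar from where it was at the start of the episode above 0.015 m).
It also fails if it takes over 48 s, if anything falls off the work surface, if the arm or the gripper's body presses on something with over 40 N, if the wrist force passes 120 N, or if a joint passes its speed limit or range.

ROBOT

A 6-joint arm with a two-finger parallel gripper is mounted at the origin on a cart in front of the work surface, level with it; the furniture and walls round the work are solid. World frame = base frame: x ahead of the robot, y to its left, z up, the work surface at z = 0. Lengths are in mm, angles in rad, forces in N, time in s.
With the tool pointing down it reaches from about 350 to 775 mm from the base axis. Payload 7.3 kg.
Tool frame: the origin (TCP) lies between the finger pads; the fingertips stand 11 mm ahead of it and the grasp point (between the pads) lies 8 mm behind it; z points along the fingers, y is the line along which they close (so a half turn about z gives the same grasp; the last joint's range is limited). The gripper opens to 92 mm and grips with 3 to 60 N. Pads are 19 mm wide; open, the fingers measure 130 mm over their backs; the gripper's body (75 mm by 190 mm) begins 47 mm behind the grasp point.
Start: joints at [1.135, 0.342, 1.524, -0, 1.275, -0.146], TCP at [150.01, 503.134, 206.741] pointing down, gripper open.
Joint ranges: [-2.53, 2.53], [-0.77, 2.02], [0.04, 2.7], [-1, 4.14], [0.28, 2.66], [-3.11, 3.11]. Speed limits (rad/s): [2.57, 2.57, 3.14, 3.14, 3.14, 3.14].

INTERFACE

Orientations are given as a unit quaternion [w, x, y, z].
In Python, from plant import goto, move_l, movej, grip, wait, ik, get_obs, camera, camera_params, MotionError, sign_off gives the robot as it stands. Calls block until the motion is done:
- goto(position, orientation): joint-space move of the TCP to a pose.
- move_l(position, rot=None, speed=150): straight line of the TCP; rot=None keeps the orientation; speed is the mean speed in mm/s.
- movej(angles): joint-space move.
- grip(opening): finger opening in mm; the grip force is fixed at half the most; returns when the fingers have stopped.
- wait(seconds).
- ik(position, orientation): joint angles nearest the present ones, or None.
- get_obs(): the state.
- camera(name): name is "side" or "top"; returns (picture, depth): 420x560x3 uint8, red, green, blue; 420x560 float32, mm along the optical axis (not along the pixel's ray), 0 where there is no reading.
- camera_params(name): a dict with "intrinsics" (3x3 intrinsics, pixels), "R" (3x3) and "t" (3): a world point X has camera coordinates R X + t. Camera axes: x right, y down, z forward; pixel columns grow to the right and rows downward; lengths in mm; the calibration is good to about 2 mm. A picture is of the moment at which its call begins. camera_params takes no time and is no camera call.
A pose or a line that the arm cannot do raises MotionError and nothing moves.
- sign_off(): hands the job in; it is judged then, once.
The state is a dict: "clock": time; "joint_pos": joint angles; "joint_velocities": joint speeds; "joint_efforts": joint torques, N m; "tcp_pos": TCP position; "ee_rot": TCP orientation; "force": force on the tool from outside, world axes, zero at the start; "moment": the same for the moment, N m; "opening": finger opening in mm; "grip_force": force on a finger pad.
Only numpy, scipy, OpenCV 4.12 (cv2) and the standard library are available. Lean on these libraries where they do the work, as an engineer would, in place of code of your own. Each camera call takes 0.05 s, during which the arm holds its last target. There are 200 camera calls.

## Working session

There is one attempt and no reset: what is moved stays moved. The work goes in short steps, each a Python script; the robot and the scene stay as the last script left them, time stands still between calls to the robot, and variables do not carry over. Pictures are saved under pics/ and viewed, at most 10 in all, crops included, and the job is handed in when it is done.

```bash
mkdir -p pics; ls; python3 - <<'E'
from plant import *
import cv2,numpy as np
for n in ("top","side"):
    p,d=camera(n); cv2.imwrite(f"pics/{n}0.png",p[:,:,::-1]); np.savez(f"{n}0.npz",p=p,d=d)
    print(n,camera_params(n))
o=get_obs();print(o["clock"],o["force"],o["ee_rot"],o["opening"])
E
```

```text
pics
top {'intrinsics': array([[424.67925967,   0.        , 283.4588743 ],
       [  0.        , 424.67925967, 210.93249334],
       [  0.        ,   0.        ,   1.        ]]), 'R': array([[-0.02527398, -0.99960005,  0.01268707],
       [-0.98688056,  0.02292397, -0.15981633],
       [ 0.15946157, -0.01655981, -0.98706524]]), 't': array([  -1.59266269,  548.84285965, 1119.96001648])}
side {'intrinsics': array([[509.67784431,   0.        , 283.49955339],
       [  0.        , 509.67784431, 212.27019606],
       [  0.        ,   0.        ,   1.        ]]), 'R': array([[-0.82775754, -0.56107837, -0.00292064],
       [-0.35767266,  0.5316699 , -0.76772221],
       [ 0.43230514, -0.63444321, -0.64077616]]), 't': array([ 437.21239786,  278.67834774, 1539.37204706])}
0.1 [ 0.51969692  1.23854574 -0.75551751] [-1.75932748e-04  1.44393302e-01  9.89520144e-01 -6.54430660e-04] 91.61410315804983
```

View pics/top0.png

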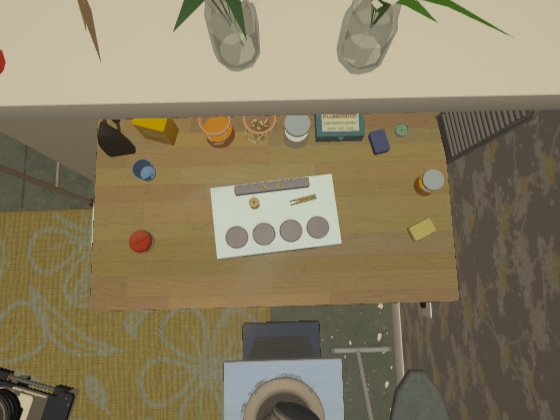

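View pics/side0.png

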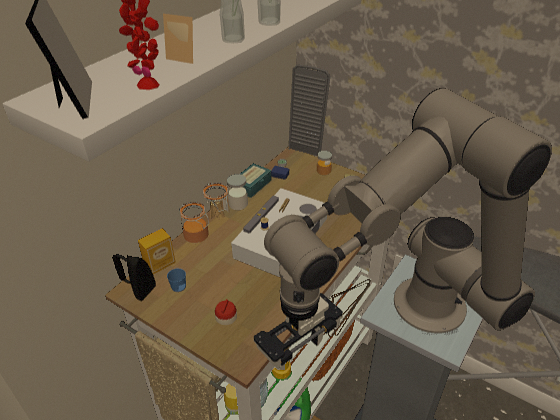

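The top view shows the base at about (211..340, 177..257), with discs near (237,237), (264,234), (291,230) and (317,227). The spool is at (254,203) and the peg at (303,199). In the side view the arm partly hides the base. Next I'll measure the discs.

```bash
cat > h.py <<'E'
import cv2,numpy as np
from plant import *
def ray(n,u,v,z):
    c=camera_params(n);R,t,K=np.array(c["R"]),np.array(c["t"]),np.array(c["intrinsics"])
    o=-R.T@t; d=R.T@np.linalg.inv(K)@[u,v,1]
    return o+d*(z-o[2])/d[2]
E
python3 - <<'E'
from h import *
f=np.load("top0.npz");p,d=f["p"],f["d"]
hsv=cv2.cvtColor(p,cv2.COLOR_RGB2HSV)
roi=np.zeros(p.shape[:2],np.uint8);roi[170:262,205:345]=1
white=((p.min(2)>150)&(roi>0)).astype(np.uint8)
hull=cv2.convexHull(cv2.findNonZero(white))
box=cv2.minAreaRect(hull);print("white box",box)
ap=cv2.approxPolyDP(hull,6,True).reshape(-1,2)
for u,v in ap: print("corner",u,v,ray("top",u,v,75).round(1), d[v,u])
ins=np.zeros_like(white);cv2.fillConvexPoly(ins,hull,1)
g=((p.max(2)<165)&(ins>0)).astype(np.uint8)
P=[]
for c in cv2.findContours(g,cv2.RETR_EXTERNAL,cv2.CHAIN_APPROX_NONE)[0]:
    if cv2.contourArea(c)<60: continue
    (u,v),(a,b),an=cv2.fitEllipse(c)
    w=ray("top",u,v,74);D=np.median(d[int(v)-2:int(v)+3,int(u)-2:int(u)+3])
    # height from depth
    cp=camera_params("top");X=np.linalg.inv(cp["intrinsics"])@[u,v,1]*D
    X=cp["R"].T@(X-cp["t"])
    print("blob",cv2.contourArea(c),(round(u,1),round(v,1)),(round(a,1),round(b,1)),w.round(1),"depth pt",X.round(1))
    if cv2.contourArea(c)>250 and max(a,b)<32: P.append(w)
P=np.array(sorted(P,key=lambda w:-w[1]));print(P.round(1));print(np.diff(P,axis=0).round(1),np.linalg.norm(np.diff(P,axis=0),axis=1))
E
```

```text
white box ((274.72467041015625, 215.48252868652344), (70.9539566040039, 125.0365219116211), 82.94769287109375)
corner 341 242 [ 457.  -164.2   75. ] 1119.9789
corner 217 258 [423.  162.5  75. ] 1187.2373
corner 211 188 [610.5 178.6  75. ] 1142.9314
corner 330 174 [ 642.1 -143.    75. ] 1152.402
blob 369.0 (236.4, 236.8) (21.6, 21.9) [477.5 111.6  74. ] depth pt [477.7 111.9  71.7]
blob 370.0 (263.5, 233.6) (21.6, 21.9) [484.4  39.9  74. ] depth pt [484.6  39.9  71.7]
blob 371.0 (290.4, 230.2) (21.7, 21.9) [491.7 -31.5  74. ] depth pt [491.9 -31.6  72. ]
blob 365.5 (317.2, 226.9) (21.5, 21.8) [ 498.7 -103.1   74. ] depth pt [ 499.  -103.3   71.4]
blob 83.5 (302.7, 199.3) (4.7, 33.0) [574.2 -66.8  74. ] depth pt [572.1 -66.1  85.4]
blob 764.0 (270.8, 185.8) (11.3, 106.9) [613.3  18.   74. ] depth pt [609.7  17.8  89.9]
[[ 477.5  111.6   74. ]
 [ 484.4   39.9   74. ]
 [ 491.7  -31.5   74. ]
 [ 498.7 -103.1   74. ]]
[[  6.9 -71.8   0. ]
 [  7.3 -71.4   0. ]
 [  7.  -71.5   0. ]] [72.09618701 71.75525115 71.88955237]
```

The discs sit at the right height (about 72) and are 72 mm apart as they should be, with a base yaw of about 0.098 rad. Next I'll probe disc 1.

```bash
cat >> h.py <<'E'
C=np.array([[477.5,111.6],[484.4,39.9],[491.7,-31.5],[498.7,-103.1]])
a=(np.pi+0.098)/2; Q=[0,np.cos(a),np.sin(a),0]
def fz(n=5):
    r=[]
    for _ in range(n): r.append(get_obs()["force"][2]); wait(0.01)
    return np.mean(r),np.std(r)
def probe(i,z0=91.,zmin=76.,step=0.7,stop=6.):
    """step down on disc i; 'stiff' on force > stop, 'gives' once 5 mm past first touch"""
    x,y=C[i]; move_l([x,y,z0]); wait(0.3); f0,s=fz(10); print("disc",i+1,"f0",round(f0,2),"sd",round(s,2))
    z,touch,res=z0,None,"nothing"
    while z>zmin:
        z-=step; move_l([x,y,z],speed=20); wait(0.08)
        F=fz()[0]-f0; zz=get_obs()["tcp_pos"][2]; print(round(zz,2),round(F,2),end=" | ")
        if touch is None and F>0.9: touch=zz
        if F>stop: res="stiff"; break
        if touch and touch-zz>4.6: res="gives"; break
    wait(0.3 if res=="gives" else 0)
    print(res,"clock",get_obs()["clock"]); return res
E
python3 - <<'E'
from h import *
grip(0); x,y=C[0]; goto([x,y,150],Q); print(get_obs()["clock"],get_obs()["tcp_pos"],get_obs()["opening"])
r=probe(0); move_l([x,y,110 if r=="gives" else 95]); print(get_obs()["clock"])
E
```

```text
3.4 [477.40631532 112.2387601  150.10975038] 0.4047345670190095
disc 1 f0 0.31 sd 0.44
90.28 -0.53 | 89.59 -0.17 | 88.9 -0.07 | 88.2 -0.25 | 87.5 -0.25 | 86.81 -0.46 | 86.1 -0.22 | 85.41 -0.27 | 84.7 -0.54 | 84.0 -0.09 | 83.31 -0.6 | 82.59 -0.09 | 81.89 -0.31 | 81.2 -0.58 | 80.5 -0.15 | 79.79 -0.45 | 79.1 -0.27 | 78.4 -0.41 | 77.69 -0.79 | 76.98 -0.41 | 76.3 -0.34 | 75.6 -0.58 | nothing clock 12.575
12.8583
```

No contact even 8 mm below the expected disc height, which I didn't expect, so I'll look.

```bash
python3 - <<'E'
from h import *
ims=[]
for n in ("top","side"):
    p,d=camera(n); np.savez(f"{n}1.npz",p=p,d=d)
    c=p[150:290,190:370] if n=="top" else p[150:330,200:400]
    ims.append(cv2.resize(c[:,:,::-1],(400*c.shape[1]//200,400*c.shape[0]//200),interpolation=cv2.INTER_CUBIC))
h=max(i.shape[0] for i in ims)
cv2.imwrite("pics/both1.png",np.hstack([cv2.copyMakeBorder(i,0,h-i.shape[0],0,0,cv2.BORDER_CONSTANT) for i in ims]))
o=get_obs();print(o["tcp_pos"],o["ee_rot"],o["opening"],o["force"])
for n in ("top","side"):
    c=camera_params(n)
    for z in(110-11,): 
        X=np.array(c["intrinsics"])@(np.array(c["R"])@(np.array(o["tcp_pos"])-[0,0,11])+c["t"]);print(n,X[:2]/X[2],X[2])
E
```

```text
[477.22624687 111.58556551  94.52242198] [-2.07795195e-04 -4.89753003e-02  9.98799968e-01  3.58533649e-06] 0.34690051347630857 [ 0.07374262 -0.1949091   0.32485579]
top [236.04102731 236.55883539] 1111.7693495394624
side [277.00273289 244.70877651] 1621.3655244246934
```

View pics/both1.png

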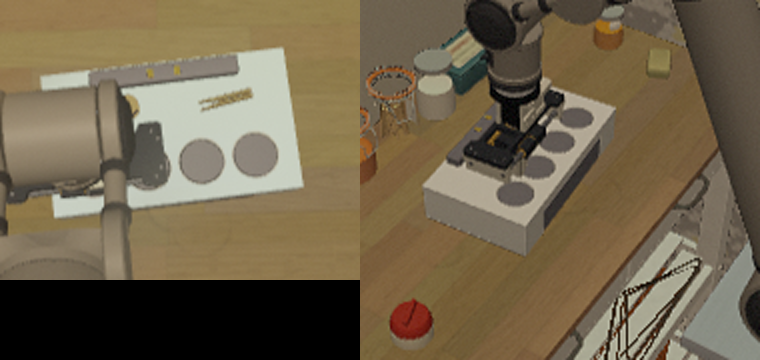

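The predicted tip pixel in the side view falls on disc 1, but no fingers show there. The gripper appears higher or further back. I'll compare the reported tool position with the gripper's depth points in both views.

```bash
python3 - <<'E'
from h import *
def proj(n,X):
    c=camera_params(n);q=np.array(c["intrinsics"])@(c["R"]@np.array(X,float)+c["t"]);return (q[:2]/q[2]).round(1)
for n in("top","side"): print(n,"origin",proj(n,[0,0,0]),"start tcp",proj(n,[150,503,207]),"discs",[proj(n,[*w,73]).tolist() for w in C], "tip", proj(n,[477.2,111.6,83.5]),"flange",proj(n,[477,112,250]))
for n in("top","side"):
    f=np.load(n+"1.npz");p,d=f["p"],f["d"]
    c=camera_params(n);v,u=np.mgrid[:420,:560]
    X=np.linalg.inv(c["intrinsics"])@np.stack([u*d,v*d,d]).reshape(3,-1).astype(float)
    X=(c["R"].T@(X-np.array(c["t"])[:,None])).T.reshape(420,560,3)
    m=(p.max(2)<60)&(d>0)&(X[...,2]>80)&(X[...,2]<300)&(X[...,0]>350)&(X[...,0]<680)&(abs(X[...,1])<250)
    G=X[m];print(n,len(G))
    for lo in range(80,260,15):
        s=G[(G[:,2]>=lo)&(G[:,2]<lo+15)]
        if len(s)>3: print(lo,len(s),s.min(0).round(),s.mean(0).round(),s.max(0).round())
f=np.load("side1.npz")["p"];cv2.imwrite("pics/side1z.png",cv2.resize(f[165:290,210:360,::-1],None,fx=4.8,fy=4.8,interpolation=cv2.INTER_CUBIC))
E
```

```text
top origin [282.9 419. ] start tcp [ 52.9 383.9] discs [[236.4, 236.9], [263.5, 233.6], [290.4, 230.2], [317.2, 227.0]] tip [236.  236.6] flange [228.6 229.2]
side origin [428.3 304.5] start tcp [296.9 359.8] discs [[277.0, 247.1], [287.6, 233.7], [297.6, 221.1], [307.1, 209.2]] tip [277.  244.7] flange [276.4 204.1]
top 6
215 4 [439. 144. 220.] [444. 163. 221.] [449. 174. 222.]
side 853
80 16 [588.  -5.  81.] [596.  59.  87.] [609. 114.  95.]
185 65 [435.  72. 186.] [455. 126. 194.] [495. 197. 200.]
200 126 [432.  41. 200.] [457. 116. 206.] [492. 179. 215.]
215 433 [429.  14. 215.] [465. 146. 223.] [505. 210. 230.]
230 37 [454.  57. 231.] [475. 122. 237.] [494. 128. 244.]
245 39 [459. 117. 245.] [476. 123. 251.] [493. 129. 259.]
```

View pics/side1z.png

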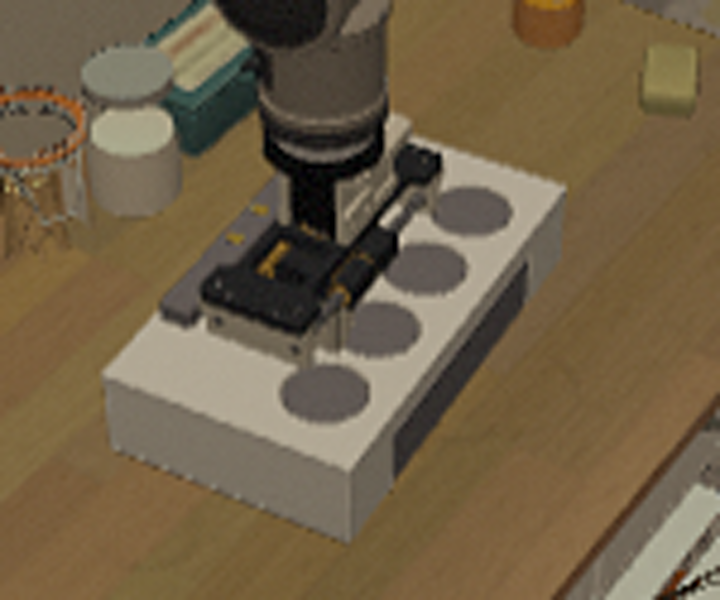

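The gripper hangs over disc 1 correctly in x and y, but its tip seems about 25 mm higher than expected. I'll measure the finger points of any colour.

```bash
python3 - <<'E'
from h import *
n="side"
f=np.load(n+"1.npz");p,d=f["p"],f["d"]
c=camera_params(n);v,u=np.mgrid[:420,:560]
X=np.linalg.inv(c["intrinsics"])@np.stack([u*d,v*d,d]).reshape(3,-1).astype(float)
X=(c["R"].T@(X-np.array(c["t"])[:,None])).T.reshape(420,560,3)
m=(d>0)&(X[...,2]>78)&(X[...,2]<260)&(X[...,0]>400)&(X[...,0]<530)&(abs(X[...,1]-105)<120)
G=X[m]
for lo in range(78,240,8):
    s=G[(G[:,2]>=lo)&(G[:,2]<lo+8)]
    if len(s): print(lo,len(s),s.min(0).round(),s.mean(0).round(),s.max(0).round())
for r in range(226,250,1): print(r,[f"{X[r,q,0]:.0f},{X[r,q,1]:.0f},{X[r,q,2]:.0f}" for q in range(270,286,2)])
print(get_obs()["joint_pos"])
E
```

```text
78 225 [425. -14.  78.] [468.  97.  80.] [530. 171.  85.]
110 3 [466.  95. 117.] [467. 103. 117.] [469. 110. 117.]
118 6 [465.  94. 123.] [467. 107. 124.] [470. 117. 124.]
126 11 [462.  94. 128.] [466. 114. 131.] [470. 127. 133.]
134 15 [462.  94. 135.] [467. 112. 139.] [473. 130. 142.]
142 9 [462. 110. 142.] [465. 119. 144.] [471. 128. 148.]
150 10 [462. 110. 150.] [464. 118. 153.] [466. 128. 158.]
174 4 [435. 133. 178.] [450. 174. 180.] [461. 192. 181.]
182 61 [431.  24. 183.] [461. 153. 186.] [502. 201. 190.]
190 112 [430.  23. 190.] [460. 141. 194.] [501. 202. 198.]
198 160 [430.  10. 198.] [455. 116. 203.] [501. 205. 206.]
206 101 [430.  14. 206.] [463. 149. 209.] [506. 207. 214.]
214 155 [431.  11. 214.] [464. 145. 219.] [505. 209. 222.]
222 340 [429.  14. 222.] [466. 143. 225.] [505. 210. 230.]
230 53 [449.  57. 230.] [464. 103. 234.] [497. 130. 238.]
238 53 [447.  67. 238.] [466. 115. 242.] [494. 133. 246.]
226 ['454,178,223', '448,176,225', '443,173,225', '463,135,187', '452,141,197', '443,143,203', '441,136,199', '440,126,192']
227 ['450,184,225', '444,182,226', '443,174,22
[... 2081 characters left out ...]
94,77', '466,89,75']
245 ['498,121,78', '493,117,78', '489,112,76', '485,106,74', '479,103,74', '476,97,72', '469,96,74', '464,92,74']
246 ['496,124,78', '492,118,75', '488,113,73', '485,106,69', '480,103,70', '470,105,76', '464,103,78', '462,95,73']
247 ['495,126,75', '491,120,73', '483,121,78', '483,110,69', '475,110,74', '468,108,76', '465,101,72', '455,104,80']
248 ['492,129,75', '488,124,73', '477,128,82', '476,119,75', '472,114,74', '465,113,77', '462,105,72', '456,103,73']
249 ['489,134,76', '484,130,76', '477,128,78', '472,125,79', '467,121,77', '464,114,74', '460,109,72', '453,108,74']
[ 7.31569449e-02  4.05417093e-01  1.77498876e+00  2.09839281e-05
  9.61602101e-01 -1.59564119e+00]
```

The x and y positions check out: the finger faces span y 94..130 and the front face is at x≈465. Both cameras show the whole hand about 31 mm higher than the reported TCP implies, while the base and disc heights are right. Contact should therefore come at a reported TCP z of about 50–55, so I'll do a guarded descent from 66.

```bash
sed -i 's/wait(0.08)/wait(0.04)/; s/F=fz()/F=fz(3)/' h.py; python3 - <<'E'
from h import *
x,y=C[0]; move_l([x,y,67],speed=60)
r=probe(0,z0=66.,zmin=40.,step=1.0)
z=get_obs()["tcp_pos"][2]; move_l([x,y,z+(30 if r=="gives" else 12)]); print(get_obs()["clock"])
E
```

```text
disc 1 f0 0.12 sd 0.32
64.94 -0.19 | 63.97 -0.43 | 62.97 -0.28 | 61.99 -0.65 | 60.98 -0.12 | 59.98 -0.02 | 58.97 -0.12 | 57.97 0.14 | 56.98 0.17 | 55.97 -0.16 | 54.98 0.08 | 53.98 0.06 | 53.15 1.47 | 52.68 7.81 | stiff clock 18.6417
18.8917
```

Contact came at z≈53.2, as the pictures predicted, and disc 1 is stiff. I'll go on along the row until one gives.

```bash
python3 - <<'E'
from h import *
for i in (1,2,3):
    x,y=C[i]; move_l([x,y,65])
    r=probe(i,z0=55.5,zmin=46.,step=0.8)
    move_l([x,y,100 if r=="gives" else 65]); print(get_obs()["clock"])
    if r=="gives": break
E
```

```text
disc 2 f0 -0.27 sd 0.47
54.69 0.44 | 53.85 0.75 | 53.19 1.41 | 52.43 3.43 | 51.56 3.34 | 50.7 3.46 | 49.83 2.61 | 49.11 3.19 | 48.34 3.48 | gives clock 23.3083
23.8
```

Disc 2 gave. I'll lift clear and check the drawer.

```bash
python3 - <<'E'
from h import *
move_l([C[1][0],C[1][1],190]); wait(.3)
p,d=camera("side"); cv2.imwrite("pics/side2.png",cv2.resize(p[130:310,190:380,::-1],None,fx=3.3,fy=3.3)); 
o=get_obs();print(o["clock"],o["tcp_pos"],o["force"])
E
```

```text
24.9 [484.20253991  39.91688408 189.52617487] [ 0.44198913 -0.30708314 -0.47557602]
```

View pics/side2.png

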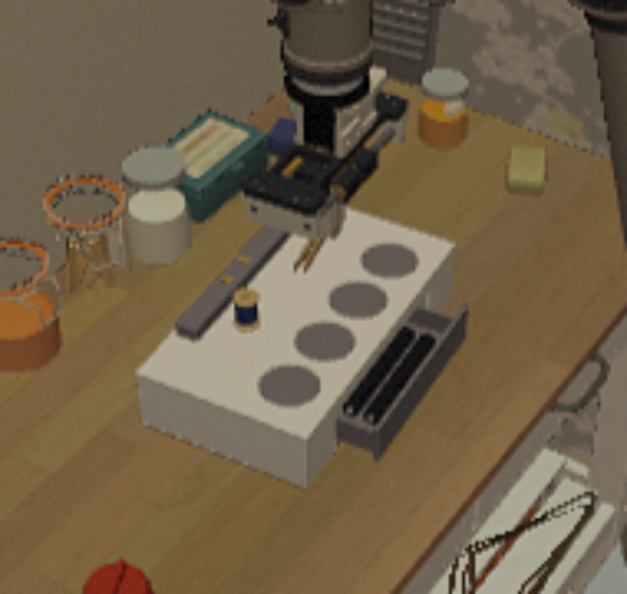

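The drawer is fully out in front of the base (crop about (400,380)). The spool and peg are still in place and the hand is clear, so I'll hand in.

```bash
python3 -c "
from plant import *
print(sign_off())"
```

```text
the job is handed in; nothing more can be done
None
```

The drawer sprang out when I pressed disc 2, the second from the left, with at most about 3.5 N; the last picture shows the drawer open, the spool and peg in place and the hand clear, and I handed the job in at about 25 s (no verdict was returned).

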